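# Close the laundry tablet tin, then lift only its outer lid

### The job

Pick up the nested lid set (outer lid resting on the inner lid) as one by the orange knob of the inner lid, lower it into the mouth of the open tablet tin and press down on the knob until the inner lid is felt to be fully home. Then let go of the knob, take the outer lid alone by its dark collar and lift it off, leaving the inner lid fully seated in the tin, and finish while still holding the outer lid level, about 10 cm above where it sat, over the tin. Do not pull the two lids apart before the inner lid is home, and do not shove the tin or disturb the wipes tub, spray bottle and carton.

Things in the scene. Friction and masses are not known exactly. Their poses are not given: they have to be found in the camera images.
- tin: Loose open rectangular tin, dark teal, 150 (x) x 110 (y) x 85 mm high, walls 4 mm, mouth 142 x 102 mm, about 0.95 kg, filled with coloured tablets to 28 mm below the rim. Origin: centre of its underside on the counter (z = 0); z up. Stands left or right, the lid set on the other side.
- inner_lid: Inner lid, 0.13 kg, loose: dark rubber plug 136 (x) x 96 (y) x 12 mm deep (lowest 5 mm: 128 x 88), above it a cream plate 160 x 120 x 5 mm that rests on the tin's rim, and the orange knob. Origin: centre of the plug's underside; z up; starts on the counter. Fully home: origin 73 mm above the tin's, long sides parallel (either way round). No click; stays by weight.
- outer_lid: Outer lid, teal, 0.14 kg, loose: plate 171 (x) x 131 (y) x 5 mm, skirt 13 mm deep round the inner lid's plate with 2.5 mm play, 40 x 40 mm central opening for the knob, dark collar round it. Origin: centre of the skirt's lower edge; plate top 18 mm above it; z up. Nested, it lies loose on the inner lid, origin 4 mm above the inner's, axes alike.
- knob_top (a point): Centre of the top of the inner lid's upright orange knob, 68 mm above the inner lid's origin. Knob: 22 x 22 mm square, flat sides along the lid's x and y; stands 30 mm out of the nested outer lid's collar. Lifting by it carries both lids.
- collar_top (a point): Centre of the top edge of the outer lid's collar, 34 mm above the outer lid's origin. Collar: square, 50 x 50 mm outside, 40 x 40 inside, 16 mm high, sides along the lid's x and y. Lifting by it lifts the outer lid only.
- wipes_tub: Bystander: loose round white tub with blue lid, 102 mm across, 107 mm high, standing at the right edge of the work area. Origin: centre of its underside.
- spray_bottle: Bystander: loose amber bottle with black spray head, 69 mm across, 164 mm high, standing at the left edge of the work area. Origin: centre of its underside.
- carton: Bystander: loose flat green carton with a cream band, 85 x 170 x 50 mm high, at the far edge of the work area. Origin: centre of its underside.
Mind the look-alikes: they are no part of the job. There is more than one size of the tin; the one meant has the size given above.

How it is judged:
By the outcome, as a careful person would: the job done as asked, in the order asked, and still so for the second after the job is handed in, while the arm keeps its last pose, push and grip.
It also fails if it takes over 58 s, if anything falls off the work surface, if the arm or the gripper's body presses on something with over 40 N, if the wrist force passes 120 N, or if a joint passes its speed limit or range.

### The arm

A 6-joint arm with a two-finger parallel gripper is mounted at the origin on the work surface. World frame = base frame: x ahead of the robot, y to its left, z up, the work surface at z = 0. Lengths are in mm, angles in rad, forces in N, time in s.
With the tool pointing down it reaches from about 275 to 750 mm from the base axis. Payload 10.2 kg.
Tool frame: the origin (TCP) lies on the front face of the gripper's body, between the roots of the fingers; the fingertips stand 73 mm ahead of it and the grasp point (between the pads) lies 54 mm ahead of it; z points along the fingers, y is the line along which they close (so a half turn about z gives the same grasp; the last joint's range is limited). The gripper opens to 85 mm and grips with 20 to 120 N. Pads are 22 mm wide; open, the fingers measure 114 mm over their backs; the gripper's body (76 mm by 85 mm) begins 54 mm behind the grasp point. The pads swing forward as they close: fully open they stand 13 mm farther back than shut.
Start: joints at [-1.546, 0.313, 1.498, -0, 1.331, -0.223], TCP at [128.754, -508.974, 303.894] pointing down, gripper open.
Joint ranges: [-2.94, 2.94], [-0.97, 2.17], [0.19, 2.56], [-1.23, 4.37], [0.02, 3.11], [-2.88, 2.88]. Speed limits (rad/s): [2.39, 2.39, 3.01, 3.14, 3.14, 3.14].

### API

Orientations are given as a unit quaternion [w, x, y, z].
In Python, from rig import * gives the robot as it stands.
- The arm moves only by the tool step_arm, never from a script. Its argument "plan" is a list of rows, each an object with "offset": the shift along the tool's x, y, z in cm, a list of three; "rot": the turn, a rotation vector about the tool's x, y, z in degrees, a list of three; "gripper": the finger opening in cm, from 0 to 8.54. In form: [{"offset": [x, y, z], "rot": [wx, wy, wz], "gripper": gripper}, ...]. A call has 1 to 12 rows; each row is the pose to reach, as a shift and turn from the pose commanded when the call began, along the tool's axes at that moment; what a row does not reach only later rows make up. A row lasts 1/10 s, in which the tool goes at most 50 mm and 8.59 degrees, less where a joint would pass 70% of its speed; a pose out of reach is approached as far as the arm can. A call with a gripper value outside its range is refused whole. The fingers move at their own pace and stop on an object; "squeeze" is the grip in N (left out, the last holds). Time passes only in rows, so rows that repeat a pose let the fingers close. It gives the time, the measured TCP pose, the force, the opening and the grip force at its end, in the units of the state.
- sense(): the state, without advancing time (a new reading comes with each control period).
- capture(name): name is "scene" or "top" or "wrist"; returns a dict with "color" (480x640x3 uint8, red, green, blue), "depth" (480x640 float32, mm along the optical axis (not along the pixel's ray), 0 where there is no reading), "vertical_fov" (degrees; the focal length in pixels is half the picture's height over the tangent of half this angle, whatever the lens; pixels are square), "cx", "cy" (the principal point, pixels), "rvec" (rotation vector, rad) and "tvec" (3), from world to camera coordinates, as OpenCV has them; the wrist camera has in their place "mount" (4x4, takes a point from camera to tool coordinates, whose origin is the TCP and whose axes are the flange's). Camera axes: x right, y down, z forward; pixel columns grow to the right and rows downward; lengths in mm; the calibration is good to about 2 mm. A picture is of the moment at which its call begins: read the wrist's pose just before it.
- finish_job(): hands the job in; it is judged then, once.
The state is a dict: "time_s": time; "joints": joint angles; "dq": joint speeds; "tau": joint torques, N m; "eef_pos": TCP position; "ee_rot": TCP orientation; "force": force on the tool from outside, world axes, zero at the start; "wrist_torque": the same for the moment, N m; "grip_width": opening from 0.0 (shut) to 1.0 (fully open); "grip_force": force on a finger pad.
Only numpy, scipy, OpenCV 4.12 (cv2) and the standard library are available. Lean on these libraries where they do the work, as an engineer would, in place of code of your own. Each camera call takes 0.05 s, during which the arm holds its last target. There are 200 camera calls.

## Working session

There is one attempt and no reset: what is moved stays moved. The work goes in short steps, Python scripts to look and compute and a tool call to move; the robot and the scene stay as the last step left them, time stands still between calls to the robot, and variables do not carry over. Pictures are saved under pics/ and viewed, at most 10 in all, crops included, and the job is handed in when it is done.

Besides the shell and the picture viewer there is one more tool, called after ">>>" as name(argument=value, ...) on one line, values as JSON. step_arm: Moves the arm, as the interface text tells. Its arguments: {"type":"object","properties":{"plan":{"type":"array"},"squeeze":{"type":"number"}},"required":["plan"]}

```bash
ls; mkdir -p pics
cat > h.py <<'E'
import numpy as np, cv2
from rig import *
from scipy.spatial.transform import Rotation as R
def fpx(c): return c["color"].shape[0]/2/np.tan(np.radians(c["vertical_fov"])/2)
def cloud(c,s=None):
    f=fpx(c); d=c["depth"]; v,u=np.mgrid[:d.shape[0],:d.shape[1]]
    p=np.stack([(u-c["cx"])*d/f,(v-c["cy"])*d/f,d],-1).astype(float)
    if "mount" in c:
        M=np.array(c["mount"]); q=p@M[:3,:3].T+M[:3,3]
        w=s["ee_rot"]; r=R.from_quat([w[1],w[2],w[3],w[0]]).as_matrix()
        return q@r.T+np.array(s["eef_pos"])
    r=cv2.Rodrigues(np.array(c["rvec"],float))[0]
    return (p-np.array(c["tvec"]).ravel())@r
def save(n,im): cv2.imwrite("pics/"+n,cv2.cvtColor(im,cv2.COLOR_RGB2BGR))
E
python3 - <<'E'
from h import *
s=sense(); print(s)
for n in ("top","scene"):
    c=capture(n); save(n+"0.png",c["color"]); np.save("/tmp/%s.npy"%n,c,allow_pickle=True)
    print(n,c["vertical_fov"],c["cx"],c["cy"],np.ravel(c["rvec"]),np.ravel(c["tvec"]))
E
```

```text
pics
{'time_s': 0.0, 'joints': array([-1.54640015e+00,  3.13440962e-01,  1.49842238e+00,  1.21139614e-05,
        1.33101284e+00, -2.23431768e-01]), 'dq': array([ 0.00037156, -0.00082778,  0.00032806, -0.00038551, -0.00053586,
        0.00095915]), 'tau': array([-2.79606156e-04, -4.12271976e+01, -2.59740186e+01, -2.07291641e-04,
        4.17282747e-03,  1.02894086e-05]), 'eef_pos': array([ 128.75197634, -508.79883838,  303.34517913]), 'ee_rot': array([-6.38003949e-04,  9.92332456e-01,  1.23595648e-01,  6.96152017e-05]), 'force': array([ 0.46091597, -0.77039117,  0.98091148]), 'wrist_torque': array([-0.03092534, -0.00528992,  0.01503556]), 'grip_force': 0.0, 'grip_width': 0.9973208422068701}
top 44.45810371064222 310.1886128643708 238.61910509097652 [ 2.15506188 -2.12770364  0.17160895] [ -18.41229813  552.80400653 1232.7844144 ]
scene 55.04125524793653 312.82069063778926 249.2883203067266 [ 1.09624608  2.19249791 -1.15210089] [ 331.3940712  -185.59703808 1382.40143519]
```

View pics/top0.png

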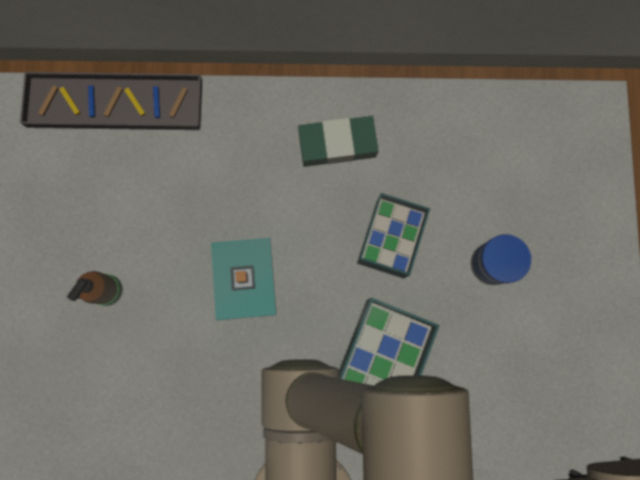

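View pics/scene0.png

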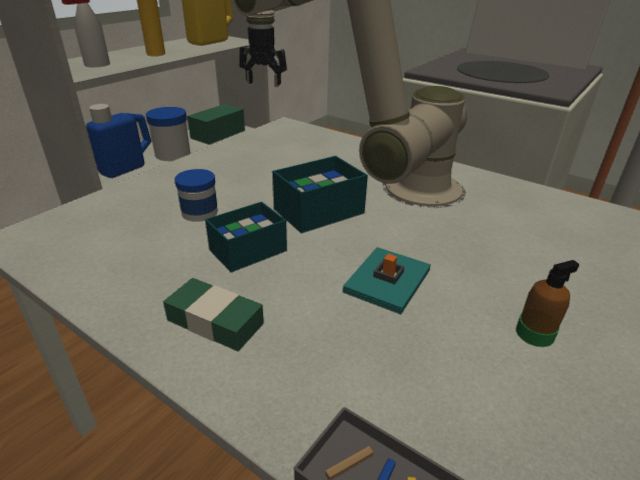

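The top view shows the lid set at (243,278), knob at (242,277), a small tin at (395,235), a larger tin at (390,345) partly under the arm, the tub at (502,260), carton at (338,140) and bottle at (98,288). Next I measure the two tins and the lid set.

Run:
```python
from h import *
c=np.load("/tmp/top.npy",allow_pickle=True).item()
P=cloud(c); im=c["color"]; hsv=cv2.cvtColor(im,cv2.COLOR_RGB2HSV)
z=P[...,2]
print("ground z",np.median(z[300:330,150:190]), "carton", P[140,338],"tub",P[260,502],"bottle",P[288,98])
def rect(mask,name):
    p=P[mask]; print(name,len(p),"z",np.percentile(p[:,2],[5,50,95]).round(1),cv2.minAreaRect(p[:,:2].astype(np.float32)))
def box(a,b,c_,d):
    m=np.zeros(z.shape,bool); m[b:d,a:c_]=1; return m
rect(box(340,180,450,290)&(z>75)&(z<100),"tin small rim")
rect(box(330,292,450,375)&(z>60)&(z<180),"tin big")
rect(box(200,225,290,330)&(z>8)&(z<40),"outer plate")
L=box(225,260,260,295)
rect(L&(z>30)&(z<48),"collar")
rect(L&(z>58)&(z<80),"knob")
rect(L&(hsv[...,0]<18)&(hsv[...,1]>120),"knob orange")
# ray-cast corners of lid plate onto z=22
def ray(u,v,h):
    f=fpx(c); r=cv2.Rodrigues(np.array(c["rvec"],float))[0]; t=np.ravel(c["tvec"])
    o=-r.T@t; d=r.T@np.array([(u-c["cx"])/f,(v-c["cy"])/f,1]); return o+d*(h-o[2])/d[2]
m=(box(200,225,290,330)&(hsv[...,0]>75)&(hsv[...,0]<100)&(hsv[...,1]>90)).astype(np.uint8)
r=cv2.minAreaRect(np.argwhere(m)[:,::-1].astype(np.float32)); print(r)
q=np.array([ray(*p,22)[:2] for p in cv2.boxPoints(r)],np.float32); print("lid by colour",q.mean(0),cv2.minAreaRect(q))
mm=L&(hsv[...,0]<18)&(hsv[...,1]>120); vv,uu=np.nonzero(mm); print("knob ray",ray(uu.mean(),vv.mean(),68))
```

```text
ground z 0.37061375455358914 carton [772.98629043 -70.11947056  54.52825906] tub [ 503.78618647 -406.18514685  105.92436206] bottle [434.74599124 414.22552838 120.23514624]
tin small rim 597 z [77.6 84.5 88.8] ((561.412109375, -190.50155639648438), (110.45291137695312, 152.03265380859375), 72.43610382080078)
tin big 5229 z [ 64.5  76.6 114.4] ((323.5623474121094, -162.9409942626953), (171.8764190673828, 170.00538635253906), 67.98526000976562)
outer plate 4530 z [17.1 22.3 28.6] ((476.505126953125, 120.01011657714844), (192.30709838867188, 175.70620727539062), 11.410971641540527)
collar 240 z [33.1 37.8 42.9] ((467.68377685546875, 134.3009490966797), (50.44275665283203, 50.08454513549805), 5.945990562438965)
knob 115 z [62.6 67.8 71.7] ((467.41357421875, 133.80154418945312), (21.721485137939453, 22.03736686706543), 1.5215867757797241)
knob orange 62 z [64.7 67.8 72. ] ((466.3219299316406, 134.63841247558594), (15.469839096069336, 15.215659141540527), 89.92381286621094)
((243.623779296875, 279.1972351074219), (74.82500457763672, 57.52849197387695), 86.77547454833984)
lid by colour [465.51816 132.95639] ((465.4226379394531, 133.57257080078125), (165.1060028076172, 126.7761001586914), 4.503643035888672)
knob ray [466.57841677 134.61767796  68.        ]
```

>>> step_arm(plan=[{"offset": [48.5,-54.0,0],"rot": [0,0,10],"gripper": 8.5},{"offset": [48.5,-54.0,0],"rot": [0,0,10],"gripper": 8.5},{"offset": [48.5,-54.0,0],"rot": [0,0,10],"gripper": 8.5},{"offset": [48.5,-54.0,0],"rot": [0,0,10],"gripper": 8.5},{"offset": [48.5,-54.0,0],"rot": [0,0,10],"gripper": 8.5},{"offset": [48.5,-54.0,0],"rot": [0,0,10],"gripper": 8.5},{"offset": [48.5,-54.0,0],"rot": [0,0,10],"gripper": 8.5},{"offset": [48.5,-54.0,0],"rot": [0,0,10],"gripper": 8.5},{"offset": [48.5,-54.0,0],"rot": [0,0,10],"gripper": 8.5},{"offset": [48.5,-54.0,0],"rot": [0,0,10],"gripper": 8.5},{"offset": [48.5,-54.0,0],"rot": [0,0,10],"gripper": 8.5},{"offset": [48.5,-54.0,0],"rot": [0,0,10],"gripper": 8.5}])

```text
time_s: 1.3
eef_pos: [408.3, 24.4, 303.9]
ee_rot: [0.0, 0.999, 0.037, 0.0]
force: [1.2, -0.9, 1.1]
grip_width: 0.993
grip_force: 0.0
```

Run:
```python
from h import *
s=sense(); print(s["time_s"],s["eef_pos"],s["ee_rot"],s["joints"])
```

```text
1.3 [408.34471696  24.39160106 303.91899291] [7.24886157e-05 9.99323184e-01 3.67852158e-02 1.27645954e-04] [-2.28581975e-01  5.28585007e-02  1.81316450e+00 -7.62515890e-05
  1.27528528e+00  1.26864951e+00]
```

>>> step_arm(plan=[{"offset": [6.6,-10.5,0],"rot": [0,0,0],"gripper": 8.5},{"offset": [6.6,-10.5,0],"rot": [0,0,0],"gripper": 8.5},{"offset": [6.6,-10.5,0],"rot": [0,0,0],"gripper": 8.5},{"offset": [6.6,-10.5,0],"rot": [0,0,0],"gripper": 8.5},{"offset": [6.6,-10.5,0],"rot": [0,0,0],"gripper": 8.5},{"offset": [6.6,-10.5,0],"rot": [0,0,0],"gripper": 8.5}])

```text
time_s: 1.9
eef_pos: [465.8, 130.9, 303.8]
ee_rot: [0.0, 0.999, 0.036, -0.0]
force: [0.3, 0.1, -0.3]
grip_width: 0.993
grip_force: 0.0
```

Run:
```python
from h import *
s=sense(); c=capture("wrist"); c["s"]=s; np.save("/tmp/w1.npy",c,allow_pickle=True); save("w1.png",c["color"])
print(s["eef_pos"],s["ee_rot"]); print(np.round(c["mount"],3),c["vertical_fov"])
t=capture("top"); np.save("/tmp/top1.npy",t,allow_pickle=True)
```

```text
[465.77468423 130.90457223 303.82069479] [ 8.16952337e-05  9.99345232e-01  3.61808392e-02 -2.19420201e-04]
[[ 1.0000e-03 -9.5000e-01 -3.1300e-01  8.0671e+01]
 [ 1.0000e+00  1.0000e-03 -0.0000e+00 -8.8200e-01]
 [ 1.0000e-03 -3.1300e-01  9.5000e-01 -6.9813e+01]
 [ 0.0000e+00  0.0000e+00  0.0000e+00  1.0000e+00]] 62.066637729410466
```

View pics/w1.png

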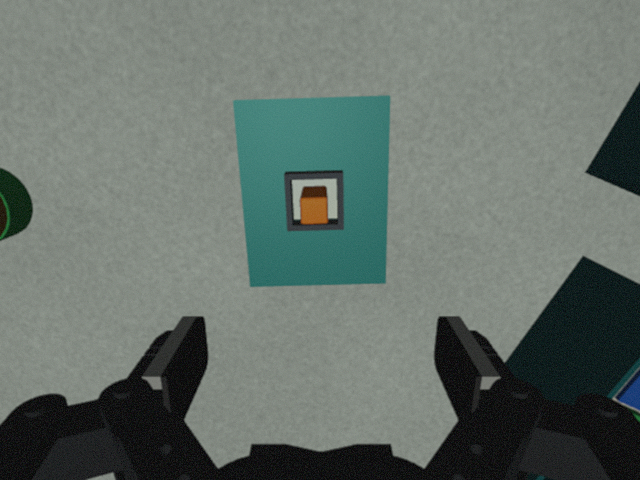

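The wrist view shows the lid plate with corners near (234,100), (390,96), (386,283) and (250,287), and the knob's bright top at (314,208). I'll measure both, and measure the tin again in the top view.

```bash
cat >> h.py <<'E'
def rays(c,pts,h,s=None):
    f=fpx(c); pts=np.asarray(pts,float); d=np.c_[(pts[:,0]-c["cx"])/f,(pts[:,1]-c["cy"])/f,np.ones(len(pts))]
    if "mount" in c:
        M=np.array(c["mount"]); w=s["ee_rot"]; r=R.from_quat([w[1],w[2],w[3],w[0]]).as_matrix()
        o=r@M[:3,3]+np.array(s["eef_pos"]); d=d@M[:3,:3].T@r.T
    else:
        r=cv2.Rodrigues(np.array(c["rvec"],float))[0]; o=-r.T@np.ravel(c["tvec"]); d=d@r
    return o+d*((h-o[2])/d[:,2])[:,None]
def mrect(pts):
    (cx,cy),(w,h),a=cv2.minAreaRect(np.asarray(pts,np.float32)[:,:2])
    if w<h: w,h,a=h,w,a+90
    return "c=(%.1f,%.1f) %.1fx%.1f ang=%.2f"%(cx,cy,w,h,(a+90)%180-90)
E
python3 - <<'E'
from h import *
c=np.load("/tmp/w1.npy",allow_pickle=True).item(); s=c["s"]
im=c["color"]; hsv=cv2.cvtColor(im,cv2.COLOR_RGB2HSV); P=cloud(c,s); z=P[...,2]
H=hsv[...,0]
m=((H>75)&(H<100)&(hsv[...,1]>90)); m[:,:200]=0;m[:,420:]=0;m[320:]=0
k=cv2.findContours(m.astype(np.uint8),cv2.RETR_EXTERNAL,cv2.CHAIN_APPROX_NONE)[0]; k=max(k,key=cv2.contourArea)[:,0]
print("lid",mrect(rays(c,k,22,s)),"depth z",np.median(z[m]))
o=(H<18)&(hsv[...,1]>120)&(hsv[...,2]>150); o[:150]=0;o[250:]=0;o[:,:280]=0;o[:,350:]=0
q=np.argwhere(o&(z>63))[:,::-1]; print("knob",len(q),mrect(rays(c,q,68,s)),"depth z",np.median(P[o&(z>63)][:,2]))
x=P[260:300,400:450][...,2]; print("ground",np.median(x))
t=np.load("/tmp/top1.npy",allow_pickle=True).item(); Q=cloud(t); zz=Q[...,2]
mm=np.zeros(zz.shape,bool); mm[180:290,340:450]=1; mm&=(zz>75)&(zz<100)
print("tin depth",mrect(Q[mm]))
hv=cv2.cvtColor(t["color"],cv2.COLOR_RGB2HSV); 
u=cv2.findContours(mm.astype(np.uint8),cv2.RETR_EXTERNAL,cv2.CHAIN_APPROX_NONE)[0]; u=max(u,key=cv2.contourArea)[:,0]
print("tin ray",mrect(rays(t,u,85)))
mm=np.zeros(zz.shape,bool); mm[292:420,320:460]=1; mm&=(zz>90)&(zz<140); print("big",np.median(zz[mm]),mrect(Q[mm]))
E
```

```text
Traceback (most recent call last):
  File "h.py", line 24, in mrect
    (cx,cy),(w,h),a=cv2.minAreaRect(np.asarray(pts,np.float32)[:,:2])
                    ~~~~~~~~~~~~~~~^^^^^^^^^^^^^^^^^^^^^^^^^^^^^^^^^^
cv2.error: OpenCV(4.12.0) /io/opencv/modules/imgproc/src/convhull.cpp:143: error: (-215:Assertion failed) total >= 0 && (depth == CV_32F || depth == CV_32S) in function 'convexHull'
```

```bash
sed -i 's/cv2.minAreaRect(np.asarray(pts,np.float32)\[:,:2\])/cv2.minAreaRect(np.ascontiguousarray(np.asarray(pts,np.float32)[:,:2]))/' h.py
python3 - <<'E'
from h import *
c=np.load("/tmp/w1.npy",allow_pickle=True).item(); s=c["s"]
im=c["color"]; hsv=cv2.cvtColor(im,cv2.COLOR_RGB2HSV); P=cloud(c,s); z=P[...,2]
H=hsv[...,0]
m=((H>75)&(H<100)&(hsv[...,1]>90)); m[:,:200]=0;m[:,420:]=0;m[320:]=0
k=cv2.findContours(m.astype(np.uint8),cv2.RETR_EXTERNAL,cv2.CHAIN_APPROX_NONE)[0]; k=max(k,key=cv2.contourArea)[:,0]
print("lid",mrect(rays(c,k,22,s)),"depth z",np.median(z[m]))
o=(H<18)&(hsv[...,1]>120)&(hsv[...,2]>150); o[:150]=0;o[250:]=0;o[:,:280]=0;o[:,350:]=0
q=np.argwhere(o&(z>63))[:,::-1]; print("knob",len(q),mrect(rays(c,q,68,s)),"depth z",np.median(P[o&(z>63)][:,2]))
x=P[260:300,400:450][...,2]; print("ground",np.median(x))
t=np.load("/tmp/top1.npy",allow_pickle=True).item(); Q=cloud(t); zz=Q[...,2]
mm=np.zeros(zz.shape,bool); mm[180:290,340:450]=1; mm&=(zz>75)&(zz<100)
print("tin depth",mrect(Q[mm]))
u=cv2.findContours(mm.astype(np.uint8),cv2.RETR_EXTERNAL,cv2.CHAIN_APPROX_NONE)[0]; u=max(u,key=cv2.contourArea)[:,0]
print("tin ray",mrect(rays(t,u,85)))
mm=np.zeros(zz.shape,bool); mm[292:420,320:460]=1; mm&=(zz>90)&(zz<140); print("big",np.median(zz[mm]),mrect(Q[mm]))
E
```

```text
lid c=(470.0,137.8) 169.4x130.2 ang=5.82 depth z 21.75844879535009
knob 592 c=(470.0,137.9) 19.8x19.2 ang=7.04 depth z 67.75462299810897
ground -0.3415133367880685
tin depth c=(560.9,-190.5) 151.8x110.8 ang=-17.48
tin ray c=(560.3,-189.8) 151.9x110.5 ang=-17.50
big 113.30541426955261 c=(304.3,-168.5) 201.2x148.9 ang=-21.43
```

>>> step_arm(plan=[{"offset": [7.2,32.7,-4],"rot": [0,0,21.6],"gripper": 8.5},{"offset": [7.2,32.7,-4],"rot": [0,0,21.6],"gripper": 8.5},{"offset": [7.2,32.7,-4],"rot": [0,0,21.6],"gripper": 8.5},{"offset": [7.2,32.7,-4],"rot": [0,0,21.6],"gripper": 8.5},{"offset": [7.2,32.7,-4],"rot": [0,0,21.6],"gripper": 8.5},{"offset": [7.2,32.7,-4],"rot": [0,0,21.6],"gripper": 8.5},{"offset": [7.2,32.7,-4],"rot": [0,0,21.6],"gripper": 8.5},{"offset": [7.2,32.7,-4],"rot": [0,0,21.6],"gripper": 8.5},{"offset": [7.2,32.7,-4],"rot": [0,0,21.6],"gripper": 8.5},{"offset": [7.2,32.7,-4],"rot": [0,0,21.6],"gripper": 8.5}])

```text
time_s: 3.0
eef_pos: [561.4, -188.5, 344.0]
ee_rot: [-0.0, 0.989, -0.151, -0.0]
force: [0.3, -0.0, -0.3]
grip_width: 0.998
grip_force: 0.0
```

Run:
```python
from h import *
s=sense(); c=capture("wrist"); c["s"]=s; np.save("/tmp/w2.npy",c,allow_pickle=True); save("w2.png",c["color"])
print(s["eef_pos"],s["ee_rot"],s["joints"])
P=cloud(c,s); z=P[...,2]
m=((z>75)&(z<95)&(np.hypot(P[...,0]-561,P[...,1]+190)<105)).astype(np.uint8)
k=max(cv2.findContours(m,cv2.RETR_EXTERNAL,cv2.CHAIN_APPROX_NONE)[0],key=cv2.contourArea)[:,0]
print("rim",np.median(z[m>0]),mrect(rays(c,k,85,s)),mrect(P[m>0]))
hs=cv2.findContours(m,cv2.RETR_CCOMP,cv2.CHAIN_APPROX_NONE); hk=[x for x,h in zip(hs[0],hs[1][0]) if h[3]>=0]
if hk: print("mouth",mrect(rays(c,max(hk,key=cv2.contourArea)[:,0],85,s)))
print("k",k.min(0),k.max(0))
```

```text
[ 561.42232035 -188.51657114  344.01750437] [-1.41760794e-04  9.88516286e-01 -1.51114271e-01 -9.28859614e-05] [-5.21678273e-01  4.42018625e-01  1.21045298e+00  1.97816648e-04
  1.48939677e+00  1.35249273e+00]
rim 84.46571266055582 c=(563.1,-186.9) 149.4x109.9 ang=-17.43 c=(562.7,-186.8) 150.0x110.5 ang=-17.37
mouth c=(565.3,-187.5) 140.0x101.1 ang=-17.35
k [250 115] [389 288]
```

View pics/w2.png

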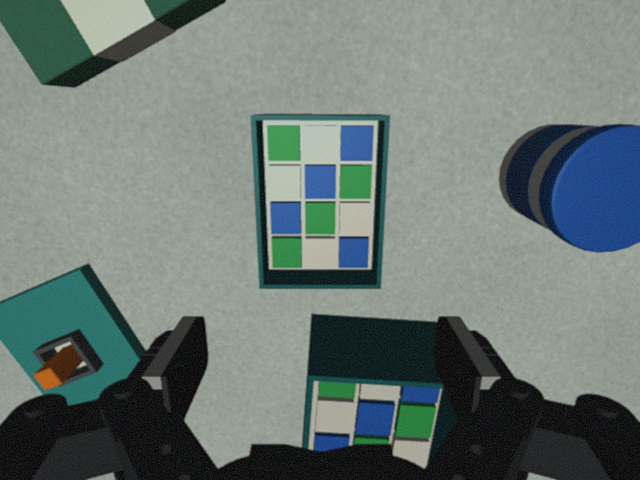

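The wrist view shows the tin with its rim corners at (251,115), (389,116), (380,288) and (262,288). The rim height and size match the given tin. Both cameras agree on the shift from lid to tin, (93.4, -324.6) mm and about -23.2°. Now back over the lid set.

>>> step_arm(plan=[{"offset": [-18.5,-28.2,14.4],"rot": [0,0,-23],"gripper": 6},{"offset": [-18.5,-28.2,14.4],"rot": [0,0,-23],"gripper": 6},{"offset": [-18.5,-28.2,14.4],"rot": [0,0,-23],"gripper": 6},{"offset": [-18.5,-28.2,14.4],"rot": [0,0,-23],"gripper": 6},{"offset": [-18.5,-28.2,14.4],"rot": [0,0,-23],"gripper": 6},{"offset": [-18.5,-28.2,14.4],"rot": [0,0,-23],"gripper": 6},{"offset": [-18.5,-28.2,14.4],"rot": [0,0,-23],"gripper": 6},{"offset": [-18.5,-28.2,14.4],"rot": [0,0,-23],"gripper": 6},{"offset": [-18.5,-28.2,14.4],"rot": [0,0,-23],"gripper": 6},{"offset": [-18.5,-28.2,14.4],"rot": [0,0,-23],"gripper": 6},{"offset": [-18.5,-28.2,14.4],"rot": [0,0,-23],"gripper": 6}])

```text
time_s: 4.15
eef_pos: [470.0, 134.6, 200.6]
ee_rot: [0.0, 0.999, 0.049, 0.001]
force: [0.6, 0.3, -0.0]
grip_width: 0.702
grip_force: 0.0
```

Run:
```python
from h import *
s=sense(); print(s["eef_pos"],s["ee_rot"],s["grip_width"],s["joints"][5],np.degrees(2*np.arctan2(s["ee_rot"][2],s["ee_rot"][1])))
c=capture("wrist"); save("w3.png",c["color"])
```

```text
[470.00668112 134.62934353 200.57175783] [7.19545605e-05 9.98821746e-01 4.85246168e-02 6.89886904e-04] 0.7020189836211324 1.5126261001771892 5.562697307887135
```

View pics/w3.png

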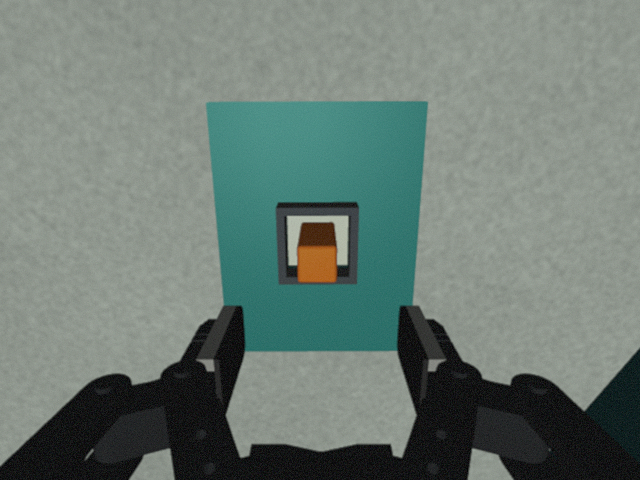

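The knob (317,250) is centred between the fingers and the lid is square to the gripper. I'll descend and close.

>>> step_arm(plan=[{"offset": [0,-0.1,4],"rot": [0,0,0],"gripper": 6},{"offset": [0,-0.1,7],"rot": [0,0,0],"gripper": 6},{"offset": [0,-0.1,8.4],"rot": [0,0,0],"gripper": 5},{"offset": [0,-0.1,8.4],"rot": [0,0,0],"gripper": 4},{"offset": [0,-0.1,8.4],"rot": [0,0,0],"gripper": 3},{"offset": [0,-0.1,8.4],"rot": [0,0,0],"gripper": 2.4},{"offset": [0,-0.1,8.4],"rot": [0,0,0],"gripper": 1.5},{"offset": [0,-0.1,8.4],"rot": [0,0,0],"gripper": 1.0},{"offset": [0,-0.1,8.4],"rot": [0,0,0],"gripper": 1.0},{"offset": [0,-0.1,8.4],"rot": [0,0,0],"gripper": 1.0}], squeeze=70)

```text
time_s: 5.2
eef_pos: [470.2, 136.2, 117.3]
ee_rot: [0.0, 0.999, 0.049, 0.001]
force: [-0.5, -1.4, 6.4]
grip_width: 0.241
grip_force: 69.6
```

>>> step_arm(plan=[{"offset": [0,0,-1],"rot": [0,0,0],"gripper": 1.0},{"offset": [0,0,-3],"rot": [0,0,0],"gripper": 1.0},{"offset": [0,0,-5],"rot": [0,0,0],"gripper": 1.0},{"offset": [0,0,-8],"rot": [0,0,0],"gripper": 1.0},{"offset": [0,0,-12],"rot": [0,0,0],"gripper": 1.0},{"offset": [0,0,-14],"rot": [0,0,0],"gripper": 1.0},{"offset": [0,0,-14],"rot": [0,0,0],"gripper": 1.0}])

```text
time_s: 5.9
eef_pos: [470.2, 136.3, 259.0]
ee_rot: [0.0, 0.999, 0.049, 0.003]
force: [-0.5, -0.3, -2.8]
grip_width: 0.242
grip_force: 69.3
```

Run:
```python
from h import *
s=sense(); print(s["eef_pos"],s["ee_rot"],s["force"],s["wrist_torque"],s["grip_width"],s["joints"],np.degrees(2*np.arctan2(s["ee_rot"][2],s["ee_rot"][1])))
c=capture("wrist"); c["s"]=s; save("w4.png",c["color"]); np.save("/tmp/w4.npy",c,allow_pickle=True)
```

```text
[470.16581539 136.29999475 258.99691495] [1.26522627e-05 9.98798898e-01 4.89056503e-02 2.99989715e-03] [-0.52589783 -0.30118037 -2.83186981] [-0.03172799 -0.03308865 -0.02946182] 0.24213406444774022 [4.22859822e-02 2.74388714e-01 1.67198263e+00 1.56567819e-05
 1.18922147e+00 1.51522575e+00] 5.606436346972041
```

View pics/w4.png

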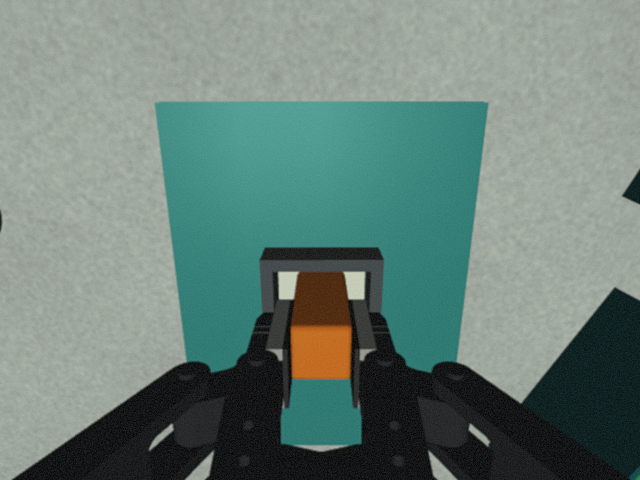

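The lid set hangs level from the knob, which is at (321,350). I'll measure where it sits in the tool frame and compute the move to the tin in that same frame.

Run:
```python
from h import *
def tf(s):
    w=s["ee_rot"]; return R.from_quat([w[1],w[2],w[3],w[0]]).as_matrix()
c=np.load("/tmp/w4.npy",allow_pickle=True).item(); s=c["s"]; r=tf(s); p0=np.array(s["eef_pos"])
hsv=cv2.cvtColor(c["color"],cv2.COLOR_RGB2HSV); P=cloud(c,s); z=P[...,2]
o=(hsv[...,0]<18)&(hsv[...,1]>120)&(hsv[...,2]>120)&(z>204); q=np.argwhere(o)[:,::-1]
print("knob z",np.median(z[o]),len(q)); k=rays(c,q,p0[2]-117.3+68,s)
kc=np.array([k[:,0].min()+k[:,0].max(),k[:,1].min()+k[:,1].max()])/2
k_t=(k-p0)@r; print("knob in tool",k_t.min(0),k_t.max(0))
m=(hsv[...,0]>75)&(hsv[...,0]<100)&(hsv[...,1]>90); m[:,:140]=0;m[:,500:]=0;m[320:]=0
print("plate z", np.median(z[m]))
kk=max(cv2.findContours(m.astype(np.uint8),cv2.RETR_EXTERNAL,cv2.CHAIN_APPROX_NONE)[0],key=cv2.contourArea)[:,0]
e=(rays(c,kk,p0[2]-117.3+22,s)-p0)@r; up=e[(kk[:,1]<300)]
print("plate front x",e[:,0].max(),"y",e[:,1].min(),e[:,1].max())
for a,b in ((-40,-20),(20,40)):
    t=e[(e[:,1]>a)&(e[:,1]<b)&(e[:,0]>40)]; print("front edge x at y",a,np.median(t[:,0]))
# tin in tool frame of w2
c2=np.load("/tmp/w2.npy",allow_pickle=True).item(); s2=c2["s"]
print("tin in tool2",(np.array([563.1,-186.9,85])-s2["eef_pos"])@tf(s2))
c1=np.load("/tmp/w1.npy",allow_pickle=True).item(); s1=c1["s"]
print("lid in tool1",(np.array([470,137.85,22])-s1["eef_pos"])@tf(s1), "lid rel grasp TCP world",np.array([470,137.85])-[470.2,136.2])
```

```text
knob z 209.33784561772038 3146
knob in tool [ -9.896613   -11.17063617  49.23829662] [11.32474241  9.34061151 49.37107365]
plate z 163.6248770222639
plate front x 83.35857830669478 y -66.13426817512452 64.48712913102655
front edge x at y -40 83.27182565897549
front edge x at y 20 83.32807206535833
tin in tool2 [  1.17675798  -1.97863819 259.01775174]
lid in tool1 [  4.84176586  -6.66323494 281.8175915 ] lid rel grasp TCP world [-0.2   1.65]
```

>>> step_arm(plan=[{"offset": [0.3,1.6,0],"rot": [0,0,1.2],"gripper": 1.0},{"offset": [0.8,4.3,0],"rot": [0,0,3],"gripper": 1.0},{"offset": [1.4,7.6,0],"rot": [0,0,5.3],"gripper": 1.0},{"offset": [2.0,11.3,0],"rot": [0,0,7.8],"gripper": 1.0},{"offset": [2.8,15.2,0],"rot": [0,0,10.6],"gripper": 1.0},{"offset": [3.5,19.2,0],"rot": [0,0,13.3],"gripper": 1.0},{"offset": [4.1,22.9,0],"rot": [0,0,15.9],"gripper": 1.0},{"offset": [4.8,26.5,0],"rot": [0,0,18.4],"gripper": 1.0},{"offset": [5.3,29.5,0],"rot": [0,0,20.5],"gripper": 1.0},{"offset": [5.7,31.7,0],"rot": [0,0,22],"gripper": 1.0},{"offset": [6.0,33.1,0],"rot": [0,0,23],"gripper": 1.0},{"offset": [6.0,33.1,0],"rot": [0,0,23],"gripper": 1.0}])

```text
time_s: 7.15
eef_pos: [561.4, -188.3, 254.3]
ee_rot: [-0.0, 0.988, -0.152, -0.001]
force: [0.8, 0.2, -2.8]
grip_width: 0.244
grip_force: 69.3
```

>>> step_arm(plan=[{"offset": [0,0,1.5],"rot": [0,0,0],"gripper": 1.0},{"offset": [0,0,3],"rot": [0,0,0],"gripper": 1.0},{"offset": [0,0,4],"rot": [0,0,0],"gripper": 1.0},{"offset": [0,0,4],"rot": [0,0,0],"gripper": 1.0}])

```text
time_s: 7.55
eef_pos: [561.0, -186.2, 214.3]
ee_rot: [-0.001, 0.989, -0.151, -0.002]
force: [-0.2, -0.6, -2.8]
grip_width: 0.245
grip_force: 69.3
```

Run:
```python
from h import *
s=sense(); print(s["eef_pos"],s["ee_rot"],s["force"],s["grip_width"],np.degrees(2*np.arctan2(s["ee_rot"][2],s["ee_rot"][1])))
w=s["ee_rot"]; r=R.from_quat([w[1],w[2],w[3],w[0]]).as_matrix(); p=np.array(s["eef_pos"])
print("correction cm", ((np.array([562.3,-187.6,p[2]])-p)@r/10).round(2))
c=capture("top"); save("t5.png",cv2.resize(c["color"][150:350,280:560],None,fx=2.5,fy=2.5))
```

```text
[ 560.99370018 -186.18272176  214.32371853] [-6.93680640e-04  9.88574216e-01 -1.50725135e-01 -1.57244979e-03] [-0.22956386 -0.5674679  -2.81527303] 0.2453347945513494 -17.33792885486103
correction cm [ 0.17  0.1  -0.  ]
```

View pics/t5.png

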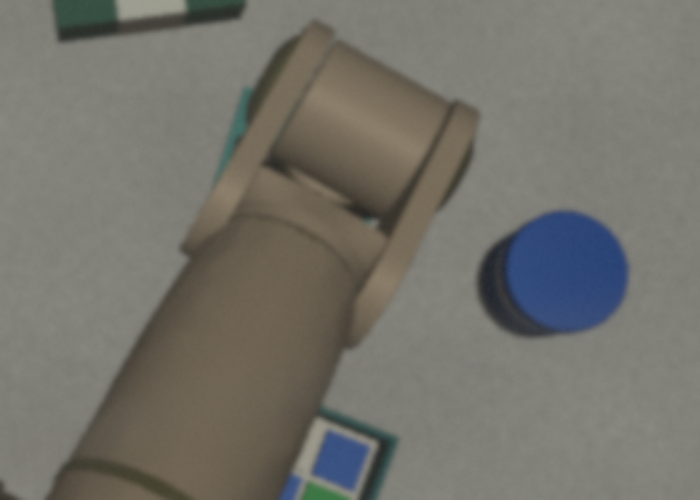

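The arm hides the lid in this view, so I rely on the numbers: correct by 1.7 and 1.0 mm, then lower while watching the force.

>>> step_arm(plan=[{"offset": [0.17,0.1,0],"rot": [0,0,0],"gripper": 1.0},{"offset": [0.17,0.1,0.5],"rot": [0,0,0],"gripper": 1.0},{"offset": [0.17,0.1,1.0],"rot": [0,0,0],"gripper": 1.0},{"offset": [0.17,0.1,1.3],"rot": [0,0,0],"gripper": 1.0},{"offset": [0.17,0.1,1.6],"rot": [0,0,0],"gripper": 1.0},{"offset": [0.17,0.1,1.6],"rot": [0,0,0],"gripper": 1.0}])

```text
time_s: 8.2
eef_pos: [562.7, -188.7, 199.4]
ee_rot: [-0.0, 0.988, -0.151, -0.0]
force: [-1.0, 0.2, -3.2]
grip_width: 0.239
grip_force: 69.3
```

>>> step_arm(plan=[{"offset": [0,0,0.3],"rot": [0,0,0],"gripper": 1.0},{"offset": [0,0,0.5],"rot": [0,0,0],"gripper": 1.0},{"offset": [0,0,0.6],"rot": [0,0,0],"gripper": 1.0},{"offset": [0,0,0.6],"rot": [0,0,0],"gripper": 1.0}])

```text
time_s: 8.6
eef_pos: [562.8, -188.8, 193.7]
ee_rot: [-0.0, 0.988, -0.151, -0.0]
force: [0.1, 0.6, -3.2]
grip_width: 0.241
grip_force: 69.3
```

>>> step_arm(plan=[{"offset": [0,0,0.2],"rot": [0,0,0],"gripper": 1.0},{"offset": [0,0,0.35],"rot": [0,0,0],"gripper": 1.0},{"offset": [0,0,0.4],"rot": [0,0,0],"gripper": 1.0},{"offset": [0,0,0.4],"rot": [0,0,0],"gripper": 1.0}])

```text
time_s: 9.0
eef_pos: [562.9, -188.8, 190.3]
ee_rot: [0.0, 0.988, -0.151, 0.0]
force: [-2.6, 2.1, 2.8]
grip_width: 0.24
grip_force: 70.0
```

>>> step_arm(plan=[{"offset": [0,0,0.1],"rot": [0,0,0],"gripper": 1.0},{"offset": [0,0,0.15],"rot": [0,0,0],"gripper": 1.0},{"offset": [0,0,0.15],"rot": [0,0,0],"gripper": 1.0},{"offset": [0,0,0.15],"rot": [0,0,0],"gripper": 1.0}])

```text
time_s: 9.4
eef_pos: [562.9, -188.8, 190.3]
ee_rot: [0.0, 0.989, -0.151, 0.0]
force: [-7.8, 3.3, 13.9]
grip_width: 0.242
grip_force: 71.7
```

>>> step_arm(plan=[{"offset": [0,0,0.1],"rot": [0,0,0],"gripper": 1.0},{"offset": [0,0,0.2],"rot": [0,0,0],"gripper": 1.0},{"offset": [0,0,0.2],"rot": [0,0,0],"gripper": 1.0},{"offset": [0,0,0.2],"rot": [0,0,0],"gripper": 1.0}])

```text
time_s: 9.8
eef_pos: [562.8, -188.7, 190.3]
ee_rot: [0.001, 0.989, -0.151, 0.001]
force: [-15.1, 7.2, 30.0]
grip_width: 0.242
grip_force: 73.7
```

The tool height held at 190.3 mm, as expected, while the force rose to 30 N, so the inner lid is fully home. I'll unload and let go.

>>> step_arm(plan=[{"offset": [0,0,-0.2],"rot": [0,0,0],"gripper": 1.0},{"offset": [0,0,-0.35],"rot": [0,0,0],"gripper": 1.0},{"offset": [0,0,-0.35],"rot": [0,0,0],"gripper": 1.0},{"offset": [0,0,-0.35],"rot": [0,0,0],"gripper": 3.0},{"offset": [0,0,-0.35],"rot": [0,0,0],"gripper": 4.5},{"offset": [0,0,-0.35],"rot": [0,0,0],"gripper": 6.0},{"offset": [0,0,-0.35],"rot": [0,0,0],"gripper": 7.0},{"offset": [0,0,-0.35],"rot": [0,0,0],"gripper": 7.5},{"offset": [0,0,-0.35],"rot": [0,0,0],"gripper": 7.5}])

```text
time_s: 10.7
eef_pos: [562.9, -188.8, 189.8]
ee_rot: [-0.0, 0.988, -0.151, 0.0]
force: [-0.4, -0.4, 0.4]
grip_width: 0.878
grip_force: 0.0
```

Run:
```python
from h import *
s=sense(); print(s["eef_pos"],s["ee_rot"],s["force"],s["grip_width"])
c=capture("wrist"); save("w6.png",c["color"])
P=cloud(c,s); hsv=cv2.cvtColor(c["color"],cv2.COLOR_RGB2HSV)
m=(hsv[...,0]>75)&(hsv[...,0]<100)&(hsv[...,1]>90)&(P[...,2]>60); m[250:]=0
p=P[m]; A=np.c_[p[:,:2]-p[:,:2].mean(0),np.ones(len(p))]; print("plate fit (expect z 95)",np.linalg.lstsq(A,p[:,2],rcond=None)[0],len(p))
```

```text
[ 562.87382347 -188.80672182  189.84971904] [-4.20573977e-06  9.88488531e-01 -1.51295816e-01  7.84990353e-06] [-0.38711259 -0.37376949  0.44685465] 0.8784697086814527
plate fit (expect z 95) [ 5.57989267e-02 -1.64402751e-02  9.55088001e+01] 46741
```

View pics/w6.png

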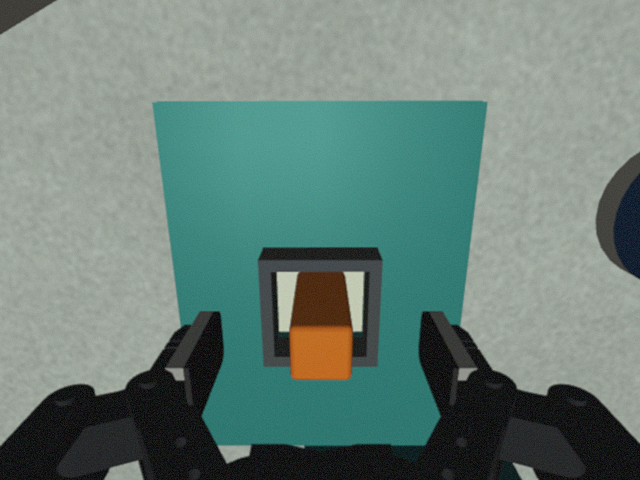

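The lid looks level and the knob is free, but the plate fit shows a slope. I'll compare it with the fit from before placing, to rule out a depth artefact.

Run:
```python
from h import *
from scipy.spatial.transform import Rotation as R
def fit(c,s,lo):
    P=cloud(c,s); w=s["ee_rot"]; T=(P-np.array(s["eef_pos"]))@R.from_quat([w[1],w[2],w[3],w[0]]).as_matrix()
    m=np.zeros(P.shape[:2],bool); m[115:235,190:450]=1; m&=P[...,2]>lo
    p=T[m]; A=np.c_[p[:,:2],np.ones(len(p))]
    return np.linalg.lstsq(A,p[:,2],rcond=None)[0].round(4), len(p), [np.median(T[r-3:r+4,310:330],axis=(0,1)).round(1) for r in (120,230)]
c=np.load("/tmp/w4.npy",allow_pickle=True).item(); print(fit(c,c["s"],150))
s=sense(); c=capture("wrist"); print(fit(c,s,80))
```

```text
(array([-8.8300e-02,  1.0000e-03,  9.9771e+01]), 31200, [array([76.5, -1.5, 95.8]), array([31. , -1.5, 95.5])])
(array([-7.86000e-02,  4.00000e-04,  9.87205e+01]), 31200, [array([76.2, -1.5, 95.2]), array([30.6, -1.5, 95.1])])
```

The medians show the same level plate before and after (95.2 and 95.1 mm ahead of the TCP), so the slope was an artefact. Now down to the collar.

>>> step_arm(plan=[{"offset": [-0.2,0,0.7],"rot": [0,0,0],"gripper": 7.5},{"offset": [-0.2,0,1.4],"rot": [0,0,0],"gripper": 7.5},{"offset": [-0.2,0,2.0],"rot": [0,0,0],"gripper": 7.0},{"offset": [-0.2,0,2.0],"rot": [0,0,0],"gripper": 6.0},{"offset": [-0.2,0,2.0],"rot": [0,0,0],"gripper": 5.6},{"offset": [-0.2,0,2.0],"rot": [0,0,0],"gripper": 5.6}], squeeze=40)

```text
time_s: 11.4
eef_pos: [561.1, -188.3, 170.1]
ee_rot: [0.0, 0.988, -0.151, 0.0]
force: [-0.0, 0.9, 0.5]
grip_width: 0.661
grip_force: 0.0
```

Run:
```python
from h import *
s=sense(); print(s["eef_pos"],s["force"],s["grip_width"])
c=capture("wrist"); save("w7.png",c["color"])
```

```text
[ 561.06814624 -188.27752188  170.12576759] [-0.01367505  0.88370983  0.48596593] 0.6609268546788709
```

View pics/w7.png

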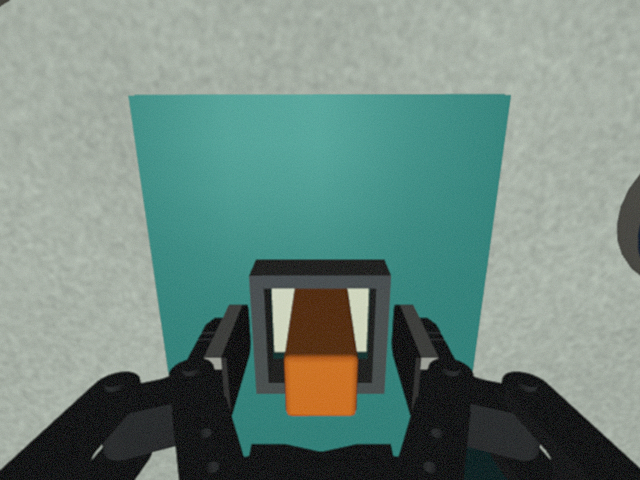

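The pads, at (235,330) and (405,330), stand either side of the collar and are well centred. I'll go 2 mm lower and close.

>>> step_arm(plan=[{"offset": [0,0,0.2],"rot": [0,0,0],"gripper": 5.6},{"offset": [0,0,0.2],"rot": [0,0,0],"gripper": 5.2},{"offset": [0,0,0.2],"rot": [0,0,0],"gripper": 4.6},{"offset": [0,0,0.2],"rot": [0,0,0],"gripper": 4.0},{"offset": [0,0,0.2],"rot": [0,0,0],"gripper": 4.0},{"offset": [0,0,0.2],"rot": [0,0,0],"gripper": 4.0}], squeeze=50)

```text
time_s: 12.05
eef_pos: [561.0, -188.2, 168.2]
ee_rot: [0.0, 0.988, -0.151, 0.0]
force: [-0.5, 0.8, 4.1]
grip_width: 0.574
grip_force: 52.9
```

Gripped at about 49 mm, which is the collar. I'll lift slowly at first, straight up 10 cm.

>>> step_arm(plan=[{"offset": [0,0,-0.3],"rot": [0,0,0],"gripper": 4.0},{"offset": [0,0,-0.7],"rot": [0,0,0],"gripper": 4.0},{"offset": [0,0,-1.2],"rot": [0,0,0],"gripper": 4.0},{"offset": [0,0,-1.8],"rot": [0,0,0],"gripper": 4.0},{"offset": [0,0,-2.6],"rot": [0,0,0],"gripper": 4.0},{"offset": [0,0,-3.8],"rot": [0,0,0],"gripper": 4.0},{"offset": [0,0,-5.2],"rot": [0,0,0],"gripper": 4.0},{"offset": [0,0,-6.8],"rot": [0,0,0],"gripper": 4.0},{"offset": [0,0,-8.4],"rot": [0,0,0],"gripper": 4.0},{"offset": [0,0,-9.5],"rot": [0,0,0],"gripper": 4.0},{"offset": [0,0,-10],"rot": [0,0,0],"gripper": 4.0},{"offset": [0,0,-10],"rot": [0,0,0],"gripper": 4.0}])

```text
time_s: 13.25
eef_pos: [561.0, -188.2, 268.5]
ee_rot: [0.0, 0.988, -0.151, 0.0]
force: [0.7, 0.5, -1.8]
grip_width: 0.575
grip_force: 52.4
```

>>> step_arm(plan=[{"offset": [0,0,0],"rot": [0,0,0],"gripper": 4.0},{"offset": [0,0,0],"rot": [0,0,0],"gripper": 4.0},{"offset": [0,0,0],"rot": [0,0,0],"gripper": 4.0}])

```text
time_s: 13.55
eef_pos: [560.8, -188.1, 267.3]
ee_rot: [-0.0, 0.988, -0.151, -0.0]
force: [0.4, -1.3, -2.6]
grip_width: 0.568
grip_force: 52.4
```

Run:
```python
from h import *
s=sense(); print(s["eef_pos"],s["ee_rot"],s["force"],s["grip_width"])
a=capture("scene"); w=capture("wrist"); t=capture("top")
A=cv2.resize(a["color"][130:330,180:400],None,fx=2,fy=2); save("f8.png",np.hstack([A,cv2.resize(w["color"],(353,400))[:, :353]])[:, :793])
# plate in tool frame
P=cloud(w,s); q=s["ee_rot"]; T=(P-np.array(s["eef_pos"]))@R.from_quat([q[1],q[2],q[3],q[0]]).as_matrix()
for v,u in ((120,160),(120,320),(120,480),(240,180),(240,320),(240,460)): print(P[v-3:v+4,u-3:u+4].reshape(-1,3).__array__().mean(0).round(1))
S=cloud(a); m=(np.hypot(S[...,0]-561,S[...,1]+189)<80)&(S[...,2]<145)&(S[...,2]>86); hs=cv2.cvtColor(a["color"],cv2.COLOR_RGB2HSV)
o=m&(hs[...,0]<18)&(hs[...,1]>120)&(hs[...,2]>90); print("knob",S[o].min(0),S[o].max(0),o.sum()) if o.any() else print("no knob")
cr=m&(hs[...,1]<80)&(hs[...,2]>110)&(S[...,2]<100); print("cream",cr.sum(),np.median(S[cr],axis=0) if cr.any() else 0,mrect(S[cr]) if cr.sum()>5 else "")
```

```text
[ 560.8437125  -188.14898212  267.33899733] [-1.83051146e-04  9.88490269e-01 -1.51283544e-01 -4.94028865e-04] [ 0.35141975 -1.30544363 -2.61448016] 0.5682412458574043
[ 650.7 -157.4  193.9]
[ 634.4 -209.9  196.8]
[ 618.  -262.3  194. ]
[ 608.7 -146.5  194.1]
[ 593.  -197.   194.1]
[ 577.1 -247.4  193.9]
knob [ 556.9630405  -195.56246421   90.72375555] [ 576.72290765 -174.4381713   141.32621641] 146
cream 1495 [ 573.24646149 -180.85905108   89.24517256] c=(562.0,-188.6) 157.3x122.4 ang=-17.76
```

View pics/f8.png

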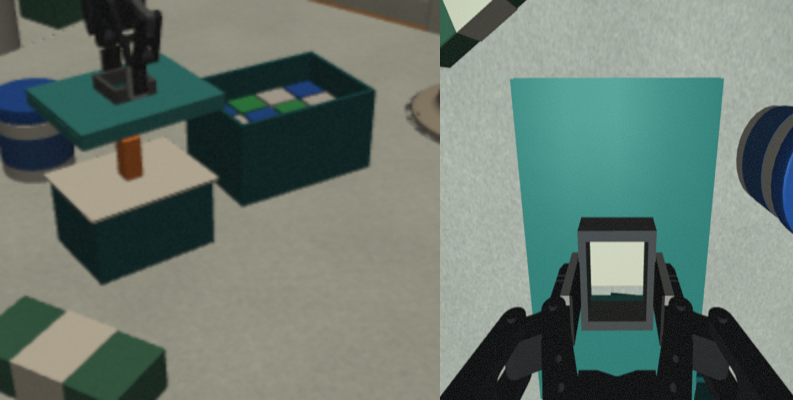

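The inner lid sits flush on the tin, cream plate at (130,180) with its top at 89 mm against an expected 90. The outer lid is held level at 194 mm, 9.9 cm above where it sat. Handing in.

```bash
python3 -c "
from rig import *
print(finish_job())"
```

```text
the job is handed in; nothing more can be done
None
```

The job is handed in at about 13.7 s of the 58 s: the inner lid is fully seated in the tin, the outer lid is held level by its collar about 10 cm above where it sat, and I saw no sign that the tin or bystanders were disturbed.

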